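Feed the stock tube to the length stop of a hand mitre saw

ROBOT

A 6-joint arm with a two-finger parallel gripper is mounted at the origin on the work surface. World frame = base frame: x ahead of the robot, y to its left, z up, the work surface at z = 0. Lengths are in mm, angles in rad, forces in N, time in s.
With the tool pointing down it reaches from about 350 to 775 mm from the base axis. Payload 7.3 kg.
Tool frame: the origin (TCP) lies midway between the tips of the shut fingers; the grasp point (between the pads) lies 19 mm behind it; y points along the fingers, x is the direction in which the jaws open and shut, and the axes are right-handed (so a half turn about y gives the same grasp; the last joint's range is limited). The gripper opens to 92 mm and grips with 3 to 60 N. Pads are 19 mm wide; open, the fingers measure 130 mm over their backs; the gripper's body (75 mm by 190 mm) begins 47 mm behind the grasp point.
Start: joints at [-1.262, 0.342, 1.524, -0, 1.275, -0.146], TCP at [230.647, -471.642, 226.741] pointing down, gripper open.
Joint ranges: [-2.53, 2.53], [-0.77, 2.02], [0.04, 2.7], [-1, 4.14], [0.28, 2.66], [-3.11, 3.11]. Speed limits (rad/s): [2.57, 2.57, 3.14, 3.14, 3.14, 3.14].

INTERFACE

Orientations are given as a unit quaternion [w, x, y, z].
In Python, from station import observe, cams, ticket, trace gives the robot as it stands.
- The arm moves only by the tool step_arm, never from a script. Its argument "motion" is a list of rows, each a list of 7 numbers: the turn, a rotation vector about the world's x, y, z in degrees, then the shift along the world's x, y, z in m, then the gripper's target within -1 to 1 (fully open at 1, half-way at 0, shut at -1). A call has 1 to 5 rows; each row is the pose to reach, as a shift and turn from the pose commanded when the call began; what a row does not reach only later rows make up. A row lasts 1/10 s, in which the tool goes at most 50 mm and 8.59 degrees, less where a joint would pass 70% of its speed; a pose out of reach is approached as far as the arm can. A call with a gripper value outside its range is refused whole. The fingers move at their own pace and stop on an object; "newtons" is the grip in N (left out, the last holds). Time passes only in rows, so rows that repeat a pose let the fingers close. It gives the time, the measured TCP pose, the force and the opening at its end, in the units of the state.
- observe(): the state, without advancing time (a new reading comes with each control period).
- cams.snapshot(name): name is "scene" or "top" or "wrist"; returns (picture, depth): 420x560x3 uint8, red, green, blue; 420x560 float32, mm along the optical axis (not along the pixel's ray), 0 where there is no reading.
- cams.camera_model(name): a dict with "K" (3x3 intrinsics, pixels), "camera_from_world" (4x4, takes a point from world to camera coordinates); the wrist camera has in their place "hand_eye" (4x4, takes a point from camera to tool coordinates, whose origin is the TCP and whose axes are the tool frame's). Camera axes: x right, y down, z forward; pixel columns grow to the right and rows downward; lengths in mm; the calibration is good to about 2 mm. A picture is of the moment at which its call begins: read the wrist's pose just before it. camera_model takes no time and is no camera call.
- ticket.sign_off(): hands the job in, once; it reports no verdict.
Trained networks look in the newest picture that a camera, given by its name, has taken for a name from the list of things; names that differ only in an ending like _2 or _b are one class to them, and where a whole thing is asked for, a point or a joint stands for the part that bears it (a point fixed in the world has none). Each returns a list of dicts, best first, with "confidence" (0 to 1); they miss things now and then, are a little off and sometimes report something else, mostly with a low value. They report only what shows in the picture. A call takes as long as a camera call. They do not tell look-alikes from the thing itself.
- trace(thing, camera): "mask" (420x560 bool, what is visible of it) and "bbox" ([left, top, width, height] in pixels, round what is visible of it).
The state is a dict: "time": time; "joints": joint angles; "qvel": joint speeds; "joint_torque": joint torques, N m; "tool_pos": TCP position; "ee_rot": TCP orientation; "force": force on the tool from outside, world axes, zero at the start; "ft_torque": the same for the moment, N m; "gripper_width": finger opening in mm.
Only numpy, scipy, OpenCV 4.12 (cv2) and the standard library are available. Lean on these libraries where they do the work, as an engineer would, in place of code of your own. Each camera call takes 0.05 s, during which the arm holds its last target. There are 200 camera calls.

TASK

Get the mitre saw ready for the next cut: throw the red-handled toggle clamp open, take the short piece that was just cut out of the V-bed and put it in the blue bin, then slide the long tube along the bed, under the clamp and the raised saw, until its cut end butts against the length stop, and lock the clamp down on it again. The stop is already set to the customer's length, so do not shove it out of place, and leave the other things on the bench where they are.

Things in the scene. Friction and masses are not known exactly. Their poses are not given: they have to be found in the camera images.
- saw: Hand mitre saw on a green base 190 x 510 mm, 12 mm thick, fixed; its place and yaw vary. Origin: on the bench, below the point where the tube's line crosses the blade. x points away from the robot across the tube, y along the tube's line to the in-feed (left) end, z up. The clamp stands behind the bed at y = +70 mm, the length stop at y = -140 to -190 mm, a yellow rule in front of it.
- bed (a point): On the tube's line below the blade, 46 mm above the bench: the axis height of a tube lying in the aluminium V-bed (90 degrees), which runs along the saw's y from -220 to +280 mm. Its walls end at x = +-16 mm (outer edges +-19), 12.8 mm below a tube's axis, so a tube can be gripped across from above with the fingertips up to 10 mm below its axis.
- blade (a point): Teeth of the raised blade over the bed, 84 mm above the bench (tube tops: 66). The blade lies in the saw's plane y = 0, x = -115 to +325 mm, its blue back up to 142 mm high, with a black D-handle at x = -190 to -115 mm, up to 192 mm high. Steel columns with black guides 26 mm wide stand at x = -52 and +92 mm, y = 0, red caps up to 210 mm high.
- tube: The stock: aluminium tube 40 mm in diameter, 320 mm long, about 0.16 kg, lying in the V-bed on the left, in-feed side, held by the clamp. Origin at the middle of its axis; its y axis runs along it, towards the tail. It may roll, so x and z turn. With the clamp open it slides along the bed under a push of 1 to 3 N.
- tube_front (a point): Centre of the tube's plain right end (cut, dark and open), which has to meet the stop; it starts 5 to 30 mm left of the blade's plane.
- tube_tail (a point): Centre of the tube's left end, flat, closed by an orange plastic end cap 40 mm across that can be pushed on; it starts beyond the left end of the bed.
- cut_piece: The piece just cut: aluminium tube 40 mm in diameter, 70 mm long, about 0.05 kg, dark open ends, lying loose in the V-bed on the right of the saw, short of the stop, its middle 75 to 95 mm from the blade's plane. Origin at the middle of its axis, y axis along it; it may roll.
- clamp_handle (a joint): Lever of the toggle clamp, rad: 0 upright = locked, the arm's rubber foot pressing on the tube; it swings back, away from the robot (to the saw's +x), to 1.05 = fully open, the arm then raised clear of the tube. It stays where it is left and takes 2 to 10 N at the grip. The arm follows as in a toggle, slowly near 0: at 0.1 the foot is almost down.
- clamp_pivot (a point): Hinge axis of that lever (along the saw's y), at x = +107, y = +70 mm, 96 mm above the bench in the saw's frame. Turns with the lever.
- clamp_handle_top (a point): Top end of the lever, 117 mm from the hinge axis. Its red round grip, 21 mm in diameter, reaches from 45 to 117 mm from the axis. It stands upright when locked.
- clamp_arm: The clamp's steel hold-down arm with a sprung black rubber foot (presses with about 5 N when locked); origin at its hinge, 62 mm behind the tube's axis, 82 mm above the bench. Locked, it reaches 62 mm towards the robot over the tube; open, it is tipped up by 27 degrees, its foot some 25 mm above the tube.
- stop_face (a point): Point of the length stop's face which the tube's end meets, on the tube's axis. The face is a steel plate 50 mm wide, 17 to 69 mm above the bench, square to the bed, on a dark slide behind it (+x side) with a black lock knob up to 74 mm high. Axes as the saw's: the tube comes from +y. Its place along the bed varies; its lock slips if pushed with more than about 16 N.
- blue_bin: Blue open plastic bin for cut pieces, fixed, 150 (x) x 140 (y) x 56 mm high outside, 4 mm walls; origin under its centre. It stands on the right, next to a grey bin of the same size; the two swap places.
- blue_bin_floor (a point): Centre of the blue bin's inner floor, 4 mm above the bench.
- grey_bin: Grey open bin of the same size, with some short scrap rings in it; nothing goes in there. Origin under its centre.
- elbow: Loose brass elbow fitting, 50 mm, 32 mm high; origin under its bend. Leave alone.
- tee: Loose brass tee fitting, 68 mm long, 32 mm high; origin under its centre. Leave alone.
- tape: Yellow and black tape measure, 66 x 40 x 60 mm; origin under its centre. Leave alone.
- marker: Black marker pen with a red cap, 130 mm long, 18 mm thick; origin under its middle. Leave alone.
- deburrer: Deburring tool, blue handle, 140 mm long, 24 mm thick; origin under its middle. Leave alone.
- oil: Green oil bottle with a red cap, 54 mm in diameter, 150 mm high; origin under its centre. Leave alone.
- screwdriver: Screwdriver with a red handle, 200 mm long; origin under its middle. Leave alone.
Mind the look-alikes: they are no part of the job. Several things have the shape of the cut_piece; the one meant has the colours described above.

How it is judged:
By the outcome, as a careful person would: the job done as asked, in the order asked, and still so for the second after the job is handed in, with the robot touching nothing.
It also fails if it takes over 72 s, if anything falls off the work surface, if the arm or the gripper's body presses on something with over 40 N, if the wrist force passes 120 N, or if a joint passes its speed limit or range.

## Working session

There is one attempt and no reset: what is moved stays moved. The work goes in short steps, Python scripts to look and compute and a tool call to move; the robot and the scene stay as the last step left them, time stands still between calls to the robot, and variables do not carry over. Pictures are saved under pics/ and viewed, about 8 in all and at most 12, crops included, and the job is handed in when it is done.

Besides the shell and the picture viewer there is one more tool, called after "Emit:" in YAML: its name, and indented under it one key for each argument. step_arm: Moves the arm, as the interface text tells. Its arguments: {"type":"object","properties":{"motion":{"type":"array","items":{"type":"array","items":{"type":"number"}}},"newtons":{"type":"number"}},"required":["motion"]}

```bash
mkdir -p pics; ls
python3 - <<'E'
from station import observe, cams
import cv2, numpy as np
o=observe(); print(o)
a=[]
for n in("scene","top"):
    p,d=cams.snapshot(n); np.savez(f"pics/{n}0.npz",p=p,d=d)
    cv2.imwrite(f"pics/{n}0.png",p[:,:,::-1]); 
    m=cams.camera_model(n); print(n,m)
print(cams.camera_model("wrist"))
E
```

```text
pics
{'time': 0.0, 'joints': array([-1.26202052e+00,  3.42727653e-01,  1.52500193e+00, -4.31130722e-06,
        1.27537117e+00, -1.46011163e-01]), 'qvel': array([ 0.00086135, -0.00110092,  0.00073183,  0.00183903,  0.00073853,
        0.00069419]), 'joint_torque': array([-9.92685818e-04, -4.31240129e+01, -2.44218224e+01,  7.17190979e-02,
        5.59310918e-02, -1.74656311e-04]), 'tool_pos': array([ 230.51037342, -471.25205832,  226.04765833]), 'ee_rot': array([ 0.60019218, -0.59950414,  0.3748161 , -0.37400137]), 'force': array([-0.27306952,  0.33279159,  0.43305385]), 'ft_torque': array([ 0.02161255, -0.00490184, -0.00444275]), 'gripper_width': 91.72593865700162}
scene {'K': array([[414.85903733,   0.        , 283.4103125 ],
       [  0.        , 414.85903733, 210.1394986 ],
       [  0.        ,   0.        ,   1.        ]]), 'camera_from_world': array([[ 8.12510747e-01,  5.82696107e-01,  1.70743470e-02,
        -4.62507462e+02],
       [ 3.52882970e-01, -4.68323869e-01, -8.10028619e-01,
        -4.86819478e+01],
       [-4.64004199e-01,  6.64182204e-01, -5.86141709e-01,
         
[... 446 characters left out ...]
3803760e+02],
       [ 1.80731680e-01,  1.37896381e-03, -9.83531473e-01,
         1.35210329e+03],
       [ 0.00000000e+00,  0.00000000e+00,  0.00000000e+00,
         1.00000000e+00]])}
{'K': array([[293.76941473,   0.        , 282.01699864],
       [  0.        , 293.76941473, 206.63041029],
       [  0.        ,   0.        ,   1.        ]]), 'hand_eye': array([[ 9.99999738e-01,  7.20417545e-04,  6.99687202e-05,
         1.13213550e-01],
       [ 1.29461367e-04, -2.73132698e-01,  9.61976357e-01,
        -1.56895020e+02],
       [ 7.12135391e-04, -9.61976096e-01, -2.73132720e-01,
         7.35024597e+01],
       [ 0.00000000e+00,  0.00000000e+00,  0.00000000e+00,
         1.00000000e+00]])}
```

View pics/top0.png

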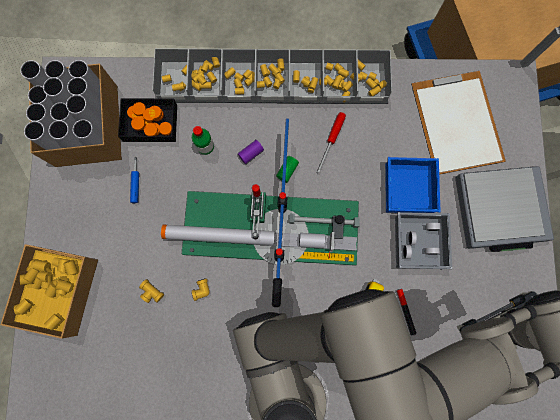

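View pics/scene0.png

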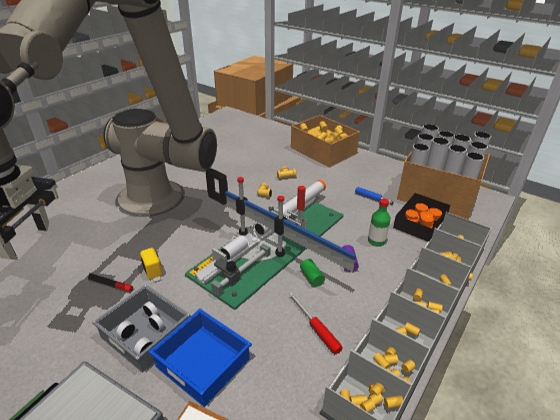

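The top view shows the tube from (163,232) to (272,238), the clamp grip at (256,190), the cut piece at (312,240), the stop near (335,238), and the blue bin at (413,185). The grey bin is just below the blue one, and the purple and green look-alike tubes are at (250,152) and (288,168). The scene view agrees. Next I'll measure.

```bash
cat > h.py <<'E'
from station import observe, cams, ticket, trace
import cv2, numpy as np
from scipy.spatial.transform import Rotation as R
def w_from_c(n,o=None):
    m=cams.camera_model(n)
    if n!="wrist": return m["K"],np.linalg.inv(m["camera_from_world"])
    T=np.eye(4); q=o["ee_rot"]; T[:3,:3]=R.from_quat(q[[1,2,3,0]]).as_matrix(); T[:3,3]=o["tool_pos"]
    return m["K"],T@m["hand_eye"]
def cloud(d,K,T):
    v,u=np.mgrid[:d.shape[0],:d.shape[1]]
    P=np.stack([(u-K[0,2])/K[0,0]*d,(v-K[1,2])/K[1,1]*d,d],-1)
    W=P@T[:3,:3].T+T[:3,3]; W[d<=0]=np.nan
    return W
def project(X,K,T):
    C=(np.asarray(X,float)-T[:3,3])@T[:3,:3]   # inverse rotation
    return C[...,:2]/C[...,2:]*[K[0,0],K[1,1]]+K[:2,2]
E
python3 - <<'E'
from h import *
np.set_printoptions(precision=1,suppress=True)
for n in("top","scene"):
    f=np.load(f"pics/{n}0.npz"); K,T=w_from_c(n); W=cloud(f["d"],K,T)
    for t in ("tube","cut_piece","clamp_handle","stop_face","blue_bin","grey_bin","saw"):
        for r in trace(t,n)[:3]:
            P=W[r["mask"]]; P=P[~np.isnan(P[:,0])]
            if len(P)<5: continue
            print(n,t,round(r["confidence"],2),r["bbox"],"med",np.median(P,0),"lo",np.percentile(P,2,0),"hi",np.percentile(P,98,0))
            if r["confidence"]>.5: np.savez(f"pics/m_{n}_{t}_{r['bbox'][0]}.npz",P=P,m=r["mask"])
E
ls pics
```

```text
top tube 0.73 [162.5, 224.6, 112.5, 21.2] med [458.8 201.1  64. ] lo [437.5  45.7  17.5] hi [484.2 352.   72.3]
top cut_piece 0.77 [238.2, 143.4, 22.8, 15.6] med [714.6 110.9  38.7] lo [690.4  81.7  26.1] hi [742.3 143.1  46.2]
top cut_piece 0.68 [278.6, 156.9, 24.4, 24.6] med [663.3  -1.9  37.4] lo [632.8 -25.9  18. ] hi [695.   33.3  45.2]
top cut_piece 0.65 [298.0, 233.9, 22.1, 11.6] med [445.4 -66.8  63.7] lo [ 427.9 -100.4   47.6] hi [464.4 -32.8  71. ]
top clamp_handle 0.64 [251.4, 183.8, 9.9, 25.7] med [556.4  87.6 182.9] lo [533.4  77.7  56. ] hi [571.8  95.9 217.5]
top stop_face 0.78 [327.4, 218.1, 16.1, 33.8] med [ 484.8 -138.5   57.8] lo [ 427.5 -160.    46.3] hi [ 516.1 -119.4   79. ]
top stop_face 0.33 [396.9, 291.6, 20.5, 46.2] med [ 245.6 -335.5   16.5] lo [ 193.2 -355.4   10. ] hi [ 309.7 -315.    22.9]
top blue_bin 0.94 [384.4, 157.1, 57.9, 54.7] med [ 619.  -370.7    7.8] lo [ 535.1 -432.4   -0.8] hi [ 687.9 -289.2   60.4]
top grey_bin 0.9 [395.0, 210.8, 57.2, 55.6] med [ 452.2 -395.    10. ] lo [ 373.5 -455.2   -0.7] hi [ 524.  -312.6   60.2]
top saw 0.68 [137.9, 2
[... 1739 characters left out ...]
 273.6 190.2]
scene saw 0.66 [140.2, 251.7, 21.2, 32.8] med [ 320.4 -249.6   50.9] lo [ 275.8 -268.1    2.7] hi [ 334.5 -221.5   61.1]
m_scene_blue_bin_150.8.npz
m_scene_clamp_handle_290.9.npz
m_scene_cut_piece_224.0.npz
m_scene_cut_piece_296.9.npz
m_scene_grey_bin_89.5.npz
m_scene_saw_140.2.npz
m_scene_saw_186.9.npz
m_scene_stop_face_210.7.npz
m_scene_stop_face_92.0.npz
m_scene_tube_254.4.npz
m_top_blue_bin_384.4.npz
m_top_clamp_handle_251.4.npz
m_top_cut_piece_238.2.npz
m_top_cut_piece_278.6.npz
m_top_cut_piece_298.0.npz
m_top_grey_bin_395.0.npz
m_top_saw_137.9.npz
m_top_saw_181.7.npz
m_top_saw_252.8.npz
m_top_stop_face_327.4.npz
m_top_tube_162.5.npz
scene0.npz
scene0.png
top0.npz
top0.png
```

Run:
```python
from h import *
from scipy.optimize import least_squares
np.set_printoptions(precision=3,suppress=True)
def cyl(P,ax0,r=20):
    c=np.median(P,0)
    P=P[(P[:,2]>35)&(P[:,2]<72)]
    # x = a + b*y ; z = h + s*y
    f=lambda p: np.sqrt(((P[:,0]-p[0]-p[1]*(P[:,1]-c[1]))*np.cos(p[1]))**2+(P[:,2]-p[2]-p[3]*(P[:,1]-c[1]))**2)-r
    s=least_squares(f,[c[0],0,46,0],loss="soft_l1",f_scale=1.5).x
    return s,c[1],np.median(abs(f(s)))
for n,t,k in(("top","tube","162.5"),("scene","tube","254.4"),("top","cut_piece","298.0"),("scene","cut_piece","224.0")):
    P=np.load(f"pics/m_{n}_{t}_{k}.npz")["P"]; s,y0,e=cyl(P,0)
    print(n,t,s,"y0",y0,"x@y=0",s[0]-s[1]*y0,"err",e,"yrange",np.percentile(P[:,1],[.5,99.5]))
# blade: blue pixels
for n in("top","scene"):
    f=np.load(f"pics/{n}0.npz"); K,T=w_from_c(n); W=cloud(f["d"],K,T)
    hsv=cv2.cvtColor(f["p"],cv2.COLOR_RGB2HSV)
    m=(hsv[...,0]>98)&(hsv[...,0]<122)&(hsv[...,1]>120)
    P=W[m]; P=P[(P[:,2]>95)&(P[:,2]<150)&(abs(P[:,1])<80)&(P[:,0]<800)]
    b=np.polyfit(P[:,0],P[:,1],1); r=P[:,1]-np.polyval(b,P[:,0]); b=np.polyfit(P[abs(r)<4,0],P[abs(r)<4,1],1)
    print(n,"blade n",len(P),"slope",b,"y at x=449",np.polyval(b,449),"xrange",P[:,0].min(),P[:,0].max())
    g=(hsv[...,0]>60)&(hsv[...,0]<90)&(hsv[...,1]>90); Q=W[g]; Q=Q[(Q[:,2]>5)&(Q[:,2]<18)&(abs(Q[:,1])<350)&(Q[:,0]<640)]
    if len(Q)>50:
        print(n,"base",cv2.minAreaRect(Q[:,:2].astype(np.float32)))
# grip
for n,k in(("top","251.4"),("scene","290.9")):
    P=np.load(f"pics/m_{n}_clamp_handle_{k}.npz")["P"]; P=P[(P[:,2]>145)&(P[:,2]<225)&(P[:,0]>500)]
    print(n,"grip",len(P),P.mean(0),np.percentile(P,[3,97],axis=0))
for n,k in(("top","327.4"),("scene","210.7")):
    P=np.load(f"pics/m_{n}_stop_face_{k}.npz")["P"]; P=P[(abs(P[:,0]-449)<22)&(P[:,2]>25)]
    print(n,"stop",len(P),np.percentile(P,[2,25,50,75,98],axis=0))
for n,k in(("top","384.4"),("scene","150.8")):
    P=np.load(f"pics/m_{n}_blue_bin_{k}.npz")["P"]; P=P[P[:,2]>45]
    print(n,"bin",cv2.minAreaRect(P[:,:2].astype(np.float32)))
```

```text
top tube [462.367   0.055  47.407   0.001] y0 201.1300988598041 x@y=0 451.29290443334105 err 1.4222562942374193 yrange [ 40.189 357.501]
scene tube [463.602   0.051  45.065   0.004] y0 242.74526691460278 x@y=0 451.17834602415286 err 1.2476823842709877 yrange [ 35.39  358.485]
top cut_piece [448.44    0.079  47.335   0.007] y0 -66.82240638495793 x@y=0 453.7484332093636 err 1.6403165840480192 yrange [-100.924  -30.778]
scene cut_piece [446.024   0.052  44.872   0.035] y0 -77.35098142103402 x@y=0 450.0797957444186 err 1.1669760471629456 yrange [-105.57   -37.266]
top blade n 420 slope [-0.053 46.761] y at x=449 23.019117086741755 xrange 339.2373624236621 775.4576379014297
top base ((456.0948181152344, -46.08544921875), (742.3529663085938, 315.9206848144531), 71.36561584472656)
scene blade n 596 slope [-0.054 43.047] y at x=449 18.628334349767563 xrange 339.0796743724421 776.3737274528573
scene base ((534.6315307617188, 39.2403564453125), (536.833251953125, 225.36111450195312), 75.9306411743164)
top grip 87 [559.428  86.571 199.013] [[552.813  77.678 150.166]
 [571.204  95.666 217.553]]
scene grip 177 [566.122  79.636 182.135] [[553.936  73.777 148.043]
 [573.37   89.736 211.953]]
top stop 85 [[ 430.742 -152.075   51.224]
 [ 454.15  -141.17    55.124]
 [ 459.624 -132.563   57.979]
 [ 465.918 -122.714   69.3  ]
 [ 470.505 -119.28    73.229]]
scene stop 173 [[ 428.567 -156.138   30.414]
 [ 440.127 -138.768   51.834]
 [ 455.075 -129.14    54.718]
 [ 464.275 -127.456   63.935]
 [ 470.251 -121.71    69.797]]
top bin ((612.4440307617188, -360.9001770019531), (149.2953643798828, 160.33531188964844), 88.4365234375)
scene bin ((607.8552856445312, -363.03472900390625), (149.542724609375, 165.81544494628906), 88.93942260742188)
```

Emit:
step_arm:
  motion:
    - [0,0,42,0.1,0.17,0.08,-1]
    - [0,0,42,0.1,0.17,0.08,-1]
    - [0,0,42,0.1,0.17,0.08,-1]
    - [0,0,42,0.1,0.17,0.08,-1]
    - [0,0,42,0.1,0.17,0.08,-1]
  newtons: 20

```text
time: 1.3
tool_pos: [332.6, -298.8, 309.2]
ee_rot: [-0.694, 0.695, -0.13, 0.133]
force: [0.4, 0.8, 0.1]
gripper_width: 55.9
```

Run:
```python
from h import *
np.set_printoptions(precision=0,suppress=True,linewidth=200)
o=np.array([452.3,20.8,0]); Rs=R.from_euler("z",-0.0525).as_matrix()
# max height map in saw frame around cut piece and stop: rows y, cols x (8 mm cells)
for n in("top","scene"):
    f=np.load(f"pics/{n}0.npz"); K,T=w_from_c(n); S=((cloud(f["d"],K,T)-o)@Rs).reshape(-1,3); S=S[~np.isnan(S[:,0])]
    xs=np.arange(-72,96,8)
    print(n,"x",xs)
    for y in range(-40,-200,-10):
        row=[]
        for x in xs:
            q=S[(abs(S[:,0]-x)<4)&(abs(S[:,1]-y)<5)]
            row.append(np.percentile(q[:,2],90) if len(q) else -1)
        print(y,np.array(row))
```

```text
top x [-72 -64 -56 -48 -40 -32 -24 -16  -8   0   8  16  24  32  40  48  56  64  72  80  88]
-40 [ 4.  6. 17. 19. 20. 20. 19. 33. 32. 23. 34. 38. 19. 20. 20. 22. 38. 40. 32. 16. 16.]
-50 [ 4.  3. 17. 20. 20. 20. 19. 57. 60. 68. 60. 59. 20. 20. 18. 20. 40. 39. 17. 15. 17.]
-60 [ 4.  5. 16. 19. 16. 20. 19. 61. 68. 70. 70. 66. 19. 22. 21. 23. 37. 43. 25. 16. 18.]
-70 [ 4.  6. 13. 17. 16. 16. 21. 61. 69. 70. 71. 65. 19. 19. 18. 17. 40. 40. 17. 18. 16.]
-80 [ 5.  7. 15. 20. 16. 19. 16. 62. 69. 71. 68. 65. 20. 17. 18. 16. 37. 39. 35. 15. 16.]
-90 [ 5.  5. 14. 15. 18. 19. 17. 62. 67. 71. 69. 65. 15. 16. 17. 14. 34. 40. 34. 16. 17.]
-100 [ 3.  5. 16. 18. 16. 17. 15. 63. 70. 71. 67. 64. 19. 17. 16. 15. 38. 41. 17. 16. 16.]
-110 [ 4.  4. 15. 16. 16. 18. 17. 62. 67. 67. 68. 62. 16. 16. 17. 16. 38. 40. 19. 14. 16.]
-120 [ 5.  4. 16. 17. 16. 17. 14. 65. 69. 71. 68. 60. 17. 16. 15. 15. 39. 38. 25. 16. 15.]
-130 [ 2.  4. 16. 16. 16. 16. 18. 36. 29. 23. 30. 37. 17. 18. 17. 17. 36. 47. 34. 16. 17.]
-140 [ 3.  4. 15. 18. 23. 21. 71. 71. 72. 72. 73. 69. 69. 55. 16. 18. 40. 40. 38. 14. 15.]
-150 [ 4.  4.
[... 1285 characters left out ...]
1. 51. 57. 66. 66. 64. 58. 48. 11. -1. -1. 35. 35. 13. 12. 13.]
-130 [ 1.  2. 12. 14. -1. -1. -1. 53. 61. 62. 58. 55. -1. -1. -1. -1. 35. 35. 18. 12. 13.]
-140 [ 2. -1. 11. 15. 15. 12. 68. 68. 70. 69. 69. 70. 68. -1. -1. -1. 37. 35. 15. 12. 13.]
-150 [ 0.  7. 13. 13. 15. 14. 64. 69. 67. 68. 66. 68. 68. 54. -1. -1. 73. 74. 54. 30. 13.]
-160 [ 0. -1. 12. 12. 13. 12. -1. 32. 27. 21. 53. 55. 56. 54. 54. 71. 74. 75. 72. 39. 13.]
-170 [ 0.  9. 11. 15. 12. 14. -1. 31. 26. 21. 53. 54. 54. 55. 55. 65. 73. 75. 70. 36. 12.]
-180 [ 1. -1. 11. 14. 14. 16. -1. 32. 27. 21. 39. 34. 52. 52. 52. 51. 54. 54. 45. 28. 13.]
-190 [-0. -1. 12. 16. 14. 13. -1. 32. 28. 23. 21. 30. 12. 14. 11. -1. 35. 37. 31. 12. 12.]
```

Emit:
step_arm:
  motion:
    - [0,0,19,0.092,0.193,0,-1]
    - [0,0,19,0.092,0.193,0,-1]
    - [0,0,19,0.092,0.193,0,-1]
    - [0,0,19,0.092,0.193,0,-1]
    - [0,0,19,0.092,0.193,0,-1]

```text
time: 1.8
tool_pos: [423.7, -104.8, 307.0]
ee_rot: [0.707, -0.707, 0.016, -0.017]
force: [-0.7, -0.9, 0.1]
gripper_width: 16.5
```

Emit:
step_arm:
  motion:
    - [0,0,0,0.092,0.193,0,-1]
    - [0,0,0,0.092,0.193,0,-1]
    - [0,0,0,0.092,0.193,0,-1]
    - [0,0,0,0.092,0.193,0,-1]
    - [0,0,0,0.092,0.193,0,-1]

```text
time: 2.3
tool_pos: [515.6, 88.4, 306.3]
ee_rot: [0.707, -0.706, 0.017, -0.017]
force: [-0.0, -0.6, 0.4]
gripper_width: 0.2
```

Emit:
step_arm:
  motion:
    - [0,0,-0.3,0,-0.003,-0.05,-1]
    - [0,0,-0.3,0,-0.003,-0.1,-1]
    - [0,0,-0.3,0,-0.003,-0.13,-1]
    - [0,0,-0.3,0,-0.003,-0.13,-1]

```text
time: 2.7
tool_pos: [511.8, 80.8, 172.8]
ee_rot: [-0.707, 0.707, -0.023, 0.017]
force: [0.9, -0.1, 0.7]
gripper_width: 0.8
```

Run:
```python
from h import *
o=observe(); p,d=cams.snapshot("wrist"); np.savez("pics/w1.npz",p=p,d=d,**o); cv2.imwrite("pics/w1.png",p[:,:,::-1]); print(o["tool_pos"],o["force"],o["ft_torque"])
```

```text
[511.78583957  80.80336837 172.83456805] [ 0.9419962  -0.14358878  0.71435738] [-0.01996273 -0.08220826  0.01014425]
```

View pics/w1.png

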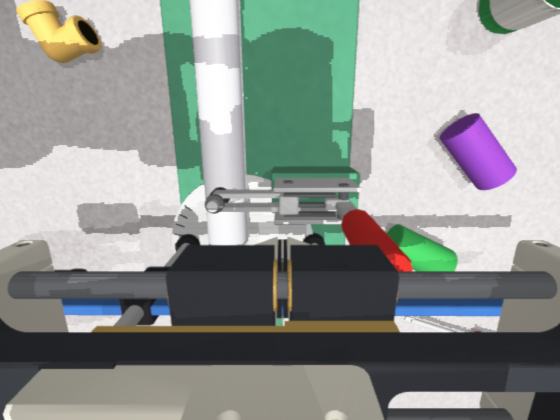

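Run:
```python
from h import *
np.set_printoptions(precision=1,suppress=True,linewidth=160)
f=np.load("pics/w1.npz"); o={k:f[k] for k in("tool_pos","ee_rot")}
m=cams.camera_model("wrist"); K=m["K"]; Wt=cloud(f["d"],K,m["hand_eye"])  # tool frame
for v,u in((252,200),(252,380),(260,175),(260,390),(300,200),(300,380),(318,180),(280,282),(290,100),(235,282)): print((u,v),f["d"][v,u],Wt[v,u])
W=cloud(f["d"],*w_from_c("wrist",o)); so=np.array([452.3,20.8,0]); Rs=R.from_euler("z",-0.0525).as_matrix(); S=(W-so)@Rs
hsv=cv2.cvtColor(f["p"],cv2.COLOR_RGB2HSV); red=((hsv[...,0]<6)|(hsv[...,0]>174))&(hsv[...,1]>150)&(hsv[...,2]>60)
P=S[red]; P=P[P[:,2]>100]; print("red",len(P),np.percentile(P,[2,50,98],axis=0))
t=trace("tube","wrist"); 
for r in t[:1]:
    P=S[r["mask"]]; print("tube",r["confidence"],r["bbox"],np.nanpercentile(P,[1,50,99],axis=0))
    P=P[(P[:,2]>63)]; print(np.nanmean(P,0))
o=observe(); print(o["time"],o["tool_pos"],o["qvel"])
```

```text
(200, 252) 89.08159 [-24.9 -75.   35.9]
(380, 252) 88.60075 [ 29.6 -75.4  36.1]
(175, 260) 288.68274 [-105.1  106.5  -55.9]
(390, 260) 127.97202 [ 47.1 -40.1  16.2]
(200, 300) 78.77151 [-22.  -88.   27.8]
(380, 300) 78.05831 [ 26.  -88.6  28.3]
(180, 318) 81.01413 [-28.1 -87.3  21.8]
(282, 280) 85.570145 [  0.  -80.4  29.5]
(100, 290) 84.241394 [-52.2 -82.4  27.4]
(282, 235) 337.1805 [  0.  158.6 -49.9]
red 1684 [[ 95.2  72.1 147.3]
 [103.   80.9 186. ]
 [112.1  86.3 224.1]]
tube 0.68 [193.7, 1.5, 54.6, 245.7] [[-18.9  24.4  46.1]
 [  2.8 151.1  62.6]
 [ 18.7 229.6  66.2]]
[ -0.7 144.7  64.6]
2.8 [515.1  80.9 177.6] [ 0. -0. -0.  0.  0.  0.]
```

Emit:
step_arm:
  motion:
    - [0,0,0,0.012,0.0065,0,-1]
    - [0,0,0,0.026,0.0055,0,-1]
    - [0,0,0,0.042,0.005,-0.002,-1]
    - [0,0,0,0.058,0.004,-0.005,-1]
    - [0,0,0,0.058,0.004,-0.005,-1]

```text
time: 3.3
tool_pos: [575.0, 85.0, 174.0]
ee_rot: [0.707, -0.707, 0.018, -0.022]
force: [-0.1, -0.1, -0.1]
gripper_width: 0.6
```

Emit:
step_arm:
  motion:
    - [0,0,0,0.01,-0.0005,-0.006,-1]
    - [0,0,0,0.02,-0.001,-0.014,-1]
    - [0,0,0,0.029,-0.0015,-0.023,-1]
    - [0,0,0,0.036,-0.002,-0.03,-1]
    - [0,0,0,0.036,-0.002,-0.03,-1]

```text
time: 3.8
tool_pos: [608.8, 83.2, 139.9]
ee_rot: [-0.707, 0.707, -0.021, 0.019]
force: [0.1, 0.7, 0.2]
gripper_width: 0.5
```

Emit:
step_arm:
  motion:
    - [0,0,0,0.003,0,-0.004,-1]
    - [0,0,0,0.005,0,-0.007,-1]
    - [0,0,0,0.005,0,-0.007,-1]

```text
time: 4.1
tool_pos: [611.0, 83.3, 137.1]
ee_rot: [-0.707, 0.707, -0.022, 0.018]
force: [-15.1, -2.5, 21.0]
gripper_width: 0.7
```

```bash
cat > lever.py <<'E'
from h import *
import sys
np.set_printoptions(precision=1,suppress=True,linewidth=160)
so=np.array([452.3,20.8,0]); Rs=R.from_euler("z",-0.0525).as_matrix()
n=sys.argv[1]; o=observe(); print(o["time"],o["tool_pos"],o["force"])
p,d=cams.snapshot(n); cv2.imwrite(f"pics/{sys.argv[2]}.png",p[:,:,::-1]); np.savez(f"pics/{sys.argv[2]}.npz",p=p,d=d,**o)
S=(cloud(d,*w_from_c(n,o))-so)@Rs
hsv=cv2.cvtColor(p,cv2.COLOR_RGB2HSV); red=((hsv[...,0]<6)|(hsv[...,0]>174))&(hsv[...,1]>150)&(hsv[...,2]>50)
P=S[red]; P=P[(P[:,2]>100)&(P[:,1]>40)&(P[:,1]<110)&(P[:,0]>60)&(P[:,0]<260)]
print("red",len(P),np.percentile(P,[3,50,97],axis=0))
v=P[:,[0,2]]-P[:,[0,2]].mean(0); u=np.linalg.svd(v)[2][0]; u*=np.sign(u[1]); print("angle pca",np.arctan2(*u),"from pivot",np.arctan2(P[:,0].mean()-107,P[:,2].mean()-96))
E
python3 lever.py scene s1
```

```text
4.1 [611.   83.3 137.1] [-15.1  -2.5  21. ]
red 145 [[148.8  58.  122.6]
 [185.1  62.4 144.4]
 [209.9  72.5 159.2]]
angle pca 1.0606694354704107 from pivot 1.0172890866524802
```

Emit:
step_arm:
  motion:
    - [0,0,0,-0.005,0,0.04,-1]
    - [0,0,0,-0.02,0,0.09,-1]
    - [0,0,0,-0.04,-0.005,0.14,-1]
    - [0,0,0,-0.06,-0.02,0.17,-1]
    - [0,0,0,-0.09,-0.06,0.17,0.3]

```text
time: 4.65
tool_pos: [525.2, 24.6, 309.8]
ee_rot: [0.707, -0.707, 0.015, -0.022]
force: [1.2, -2.0, 0.3]
gripper_width: 5.0
```

Emit:
step_arm:
  motion:
    - [0,0,0,-0.035,-0.035,0,0.3]
    - [0,0,0,-0.075,-0.097,0,0.3]
    - [0,0,0,-0.075,-0.097,0,0.3]
    - [0,0,0,-0.075,-0.097,-0.03,0.3]
    - [0,0,0,-0.075,-0.097,-0.03,0.3]

```text
time: 5.15
tool_pos: [446.5, -73.6, 272.2]
ee_rot: [0.707, -0.706, 0.023, -0.019]
force: [0.3, 0.2, -0.1]
gripper_width: 43.8
```

Run:
```python
from h import *
np.set_printoptions(precision=1,suppress=True,linewidth=160)
so=np.array([452.3,20.8,0]); Rs=R.from_euler("z",-0.0525).as_matrix()
o=observe(); p,d=cams.snapshot("wrist"); cv2.imwrite("pics/w2.png",p[:,:,::-1]); np.savez("pics/w2.npz",p=p,d=d,**o)
print(o["time"],o["tool_pos"],o["gripper_width"],R.from_quat(o["ee_rot"][[1,2,3,0]]).as_matrix())
S=(cloud(d,*w_from_c("wrist",o))-so)@Rs
for t in("cut_piece","stop_face","tube"):
    for r in trace(t,"wrist")[:2]:
        P=S[r["mask"]]; print(t,r["confidence"],r["bbox"],np.nanpercentile(P,[2,50,98],axis=0))
```

```text
5.15 [446.5 -73.6 272.2] 43.83345339819372 [[ 1.  -0.   0.1]
 [-0.1  0.   1. ]
 [-0.  -1.   0. ]]
cut_piece 0.97 [269.0, 144.4, 28.3, 60.1] [[ -19.9 -121.    44.5]
 [  -0.8  -84.4   62.5]
 [  17.4  -52.8   66.1]]
cut_piece 0.92 [478.1, 20.6, 45.9, 29.1] [[244.8  69.1  -0.5]
 [263.1  83.5  32. ]
 [283.7  93.1  39.9]]
stop_face 0.68 [265.6, 207.6, 75.7, 35.0] [[ -24.1 -173.1   23.3]
 [  27.4 -148.5   54.1]
 [  71.6 -140.2   73.7]]
tube 0.79 [270.6, 2.3, 29.7, 91.8] [[-20.1  18.4  44.6]
 [ -3.2  55.7  62.3]
 [ 17.4 107.1  66.1]]
```

View pics/w2.png

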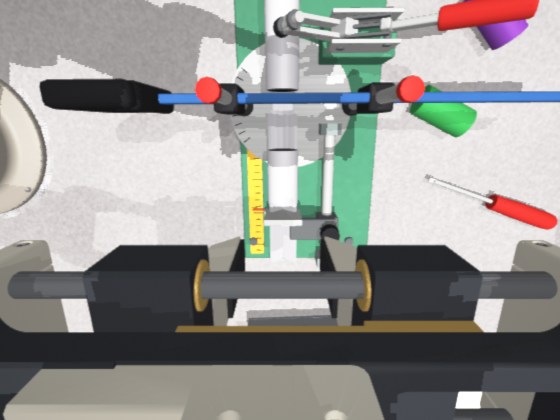

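The wrist view shows the clamp handle lying back (530,15), the blade at v=97, the cut piece at v=150–205, and the stop plate at v=213. The gripper is directly over the piece, so I'm going down.

Emit:
step_arm:
  motion:
    - [0,0,0,0,0,-0.045,0.3]
    - [0,0,0,0,0,-0.09,0.3]
    - [0,0,0,0,0,-0.135,0.3]
    - [0,0,0,0,0,-0.165,0.3]
    - [0,0,0,0,0,-0.165,0.3]

```text
time: 5.85
tool_pos: [447.0, -72.5, 107.1]
ee_rot: [0.708, -0.706, 0.022, -0.017]
force: [0.0, -0.0, -0.1]
gripper_width: 59.5
```

Emit:
step_arm:
  motion:
    - [0,0,0,0,0,-0.03,0.3]
    - [0,0,0,0,0,-0.055,0.3]
    - [0,0,0,0,0,-0.067,0.3]
    - [0,0,0,0,0,-0.067,0.3]
    - [0,0,0,0,0,-0.067,-0.4]
  newtons: 15

```text
time: 6.35
tool_pos: [450.2, -73.9, 44.4]
ee_rot: [-0.707, 0.707, -0.019, 0.021]
force: [-0.1, -0.2, 0.6]
gripper_width: 55.0
```

Emit:
step_arm:
  motion:
    - [0,0,0,0,0,0,-0.4]
    - [0,0,0,0,0,0,-0.4]
    - [0,0,0,0,0,0,-0.4]
    - [0,0,0,0,0,0.01,-0.4]
    - [0,0,0,0,0,0.03,-0.4]

```text
time: 6.85
tool_pos: [448.5, -73.6, 73.4]
ee_rot: [0.707, -0.707, 0.02, -0.02]
force: [0.5, -0.1, 0.1]
gripper_width: 39.5
```

Emit:
step_arm:
  motion:
    - [0,0,0,0,0,0.04,-0.4]
    - [0,0,0,0.005,-0.005,0.08,-0.4]
    - [0,0,0,0.025,-0.045,0.09,-0.4]
    - [0,0,0,0.048,-0.086,0.09,-0.4]
    - [0,0,0,0.071,-0.128,0.09,-0.4]

```text
time: 7.35
tool_pos: [521.3, -203.2, 165.5]
ee_rot: [-0.706, 0.708, -0.018, 0.021]
force: [-0.1, -0.4, -0.6]
gripper_width: 39.8
```

Emit:
step_arm:
  motion:
    - [0,0,0,0.023,-0.042,0,-0.4]
    - [0,0,0,0.046,-0.083,0,-0.4]
    - [0,0,0,0.069,-0.124,0,-0.4]
    - [0,0,0,0.09,-0.164,0,-0.4]
    - [0,0,0,0.09,-0.164,0,-0.4]

```text
time: 7.85
tool_pos: [610.7, -370.8, 161.9]
ee_rot: [-0.706, 0.708, -0.021, 0.022]
force: [-1.0, 1.0, -1.9]
gripper_width: 39.5
```

Run:
```python
from h import *
np.set_printoptions(precision=1,suppress=True,linewidth=160)
o=observe(); p,d=cams.snapshot("wrist"); np.savez("pics/w3.npz",p=p,d=d,**o); W=cloud(d,*w_from_c("wrist",o))
print(o["time"],o["tool_pos"],o["gripper_width"],o["force"])
for r in trace("blue_bin","wrist")[:2]:
    P=W[r["mask"]]; P=P[~np.isnan(P[:,0])]; print(r["confidence"],r["bbox"],np.percentile(P,[2,50,98],axis=0))
```

```text
7.85 [ 610.7 -370.8  161.9] 39.47171545451632 [-1.   1.  -1.9]
0.75 [183.5, 107.9, 189.6, 134.1] [[ 534.2 -419.1    1.5]
 [ 611.9 -335.5    3.5]
 [ 687.2 -289.2   55.7]]
```

Emit:
step_arm:
  motion:
    - [0,0,0,0,0.004,-0.045,-0.4]
    - [0,0,0,0,0.004,-0.09,-0.4]
    - [0,0,0,0,0.004,-0.125,-0.4]
    - [0,0,0,0,0.004,-0.136,-0.4]
    - [0,0,0,0,0.004,-0.136,-0.4]

```text
time: 8.45
tool_pos: [609.1, -360.1, 26.4]
ee_rot: [0.707, -0.706, 0.02, -0.019]
force: [0.8, -0.2, 0.0]
gripper_width: 39.7
```

Emit:
step_arm:
  motion:
    - [0,0,0,0,0,0,0.3]
    - [0,0,0,0,0,0,0.3]
    - [0,0,0,0,0,0,0.3]
    - [0,0,0,0,0,0,0.3]
    - [0,0,0,0,0,0.02,0.3]

```text
time: 8.95
tool_pos: [608.2, -360.7, 44.6]
ee_rot: [0.708, -0.706, 0.022, -0.019]
force: [0.4, -0.2, -0.1]
gripper_width: 59.5
```

Emit:
step_arm:
  motion:
    - [0,0,0,0,0,0.05,0.3]
    - [0,0,0,0,0,0.1,0.3]
    - [0,0,0,0,0,0.15,0.3]
    - [0,0,0,-0.02,0.04,0.18,0]
    - [0,0,0,-0.04,0.08,0.2,-1]

```text
time: 9.45
tool_pos: [570.9, -284.5, 248.3]
ee_rot: [-0.706, 0.708, -0.019, 0.022]
force: [1.2, -0.2, 0.3]
gripper_width: 48.1
```

Emit:
step_arm:
  motion:
    - [0,0,0,-0.006,0.04,0.03,-1]
    - [0,0,0,-0.033,0.226,0.04,-1]
    - [0,0,0,-0.033,0.226,0.04,-1]
    - [0,0,0,-0.033,0.226,0.04,-1]
    - [0,0,0,-0.033,0.226,0.04,-1]

```text
time: 9.95
tool_pos: [537.0, -55.3, 286.6]
ee_rot: [0.707, -0.707, 0.019, -0.02]
force: [0.6, 0.8, -0.1]
gripper_width: 8.1
```

Emit:
step_arm:
  motion:
    - [0,0,0,-0.033,0.226,0,-1]
    - [0,0,0,-0.033,0.226,0,-1]
    - [0,0,0,-0.033,0.226,0,-1]
    - [0,0,0,-0.033,0.226,0,-1]
    - [0,0,0,-0.033,0.226,0,-1]

```text
time: 10.45
tool_pos: [503.7, 171.4, 286.3]
ee_rot: [0.707, -0.706, 0.019, -0.02]
force: [0.2, -0.5, 0.1]
gripper_width: 0.3
```

Emit:
step_arm:
  motion:
    - [0,0,0,-0.033,0.226,0,-1]
    - [0,0,0,-0.033,0.226,0,-1]
    - [0,0,0,-0.033,0.226,0,-1]
    - [0,0,0,-0.033,0.226,0,-1]
    - [0,0,0,-0.033,0.226,0,-1]

```text
time: 10.95
tool_pos: [470.4, 397.5, 285.8]
ee_rot: [0.707, -0.706, 0.019, -0.019]
force: [0.8, 0.3, -0.2]
gripper_width: 0.6
```

```bash
cat > look.py <<'E'
from h import *
import sys
np.set_printoptions(precision=1,suppress=True,linewidth=160)
so=np.array([452.3,20.8,0]); Rs=R.from_euler("z",-0.0525).as_matrix()
o=observe(); print("t",o["time"],o["tool_pos"],"saw",(o["tool_pos"]-so)@Rs,"F",o["force"])
for n in sys.argv[2].split(","):
    p,d=cams.snapshot(n); cv2.imwrite(f"pics/{sys.argv[1]}_{n}.png",p[:,:,::-1]); np.savez(f"pics/{sys.argv[1]}_{n}.npz",p=p,d=d,**o)
    S=(cloud(d,*w_from_c(n,o))-so)@Rs
    for t in sys.argv[3].split(","):
        for r in trace(t,n)[:2]:
            P=S[r["mask"]]; P=P[~np.isnan(P[:,0])]
            if len(P): print(n,t,round(r["confidence"],2),r["bbox"],*np.percentile(P,[1,50,99],axis=0))
    if n!="wrist":
        hsv=cv2.cvtColor(p,cv2.COLOR_RGB2HSV); m=(hsv[...,0]>5)&(hsv[...,0]<20)&(hsv[...,1]>150)
        P=S[m]; P=P[(abs(P[:,0])<30)&(P[:,2]>25)&(P[:,2]<75)&(P[:,1]>100)]
        if len(P): print(n,"orange cap",len(P),*np.percentile(P,[3,50,97],axis=0))
E
python3 look.py a1 top,scene tube,cut_piece
```

```text
t 10.95 [470.4 397.5 285.8] saw [ -1.7 377.1 285.8] F [ 0.8  0.3 -0.2]
top tube 0.82 [163.3, 223.0, 109.3, 19.7] [-19.1  24.4  48.4] [ -2.6 187.8  64.2] [ 19.  336.4  72.4]
top cut_piece 0.8 [238.0, 142.5, 26.5, 20.1] [224.7  74.8   6.5] [254.1 107.4  37.3] [287.4 141.5  45.2]
top cut_piece 0.64 [278.5, 157.3, 21.6, 23.6] [174.2 -35.7   9.9] [210.  -10.4  37. ] [245.4  24.2  46.1]
top orange cap 57 [-19.1 327.9  49. ] [ -2.  333.2  65.2] [ 16.9 339.1  70.9]
scene tube 0.69 [253.9, 178.1, 72.8, 55.5] [-15.   15.   29.6] [ 10.8 204.1  58.5] [ 20.9 333.7  67.4]
scene cut_piece 0.9 [297.4, 259.5, 28.7, 27.1] [173.5 -39.9  -1.6] [219.4 -17.4  32.3] [249.7  25.1  40.8]
scene cut_piece 0.72 [189.7, 339.2, 33.3, 34.1] [ 143.1 -404.6    3.2] [ 187.3 -376.    37.9] [ 200.3 -335.7   44.9]
scene orange cap 22 [ -8.  325.3  45.6] [ 11.7 333.5  60.5] [ 21.2 337.5  65.7]
```

Emit:
step_arm:
  motion:
    - [0,0,0,0.002,0,-0.05,-1]
    - [0,0,0,0.002,0,-0.1,-1]
    - [0,0,0,0.002,0,-0.15,-1]
    - [0,0,0,0.002,0,-0.2,-1]
    - [0,0,0,0.002,0,-0.24,-1]

```text
time: 11.75
tool_pos: [473.7, 392.0, 43.4]
ee_rot: [-0.706, 0.707, -0.021, 0.02]
force: [0.3, 0.5, -0.5]
gripper_width: 0.4
```

Emit:
step_arm:
  motion:
    - [0,0,0,0,0,-0.006,-1]
    - [0,0,0,-0.001,-0.015,-0.006,-1]
    - [0,0,0,-0.0012,-0.024,-0.006,-1]
    - [0,0,0,-0.0015,-0.028,-0.006,-1]
    - [0,0,0,-0.0016,-0.032,-0.006,-1]

```text
time: 12.25
tool_pos: [473.5, 362.4, 41.5]
ee_rot: [0.708, -0.706, 0.019, -0.021]
force: [0.5, 3.2, 0.7]
gripper_width: 0.3
```

Emit:
step_arm:
  motion:
    - [0,0,0,-0.001,-0.02,0,-1]
    - [0,0,0,-0.0021,-0.04,0,-1]
    - [0,0,0,-0.0032,-0.06,0,-1]
    - [0,0,0,-0.0042,-0.08,0,-1]
    - [0,0,0,-0.0053,-0.1,0,-1]

```text
time: 12.75
tool_pos: [468.3, 262.3, 41.1]
ee_rot: [0.708, -0.706, 0.018, -0.021]
force: [1.7, 1.7, 1.3]
gripper_width: 0.0
```

```bash
python3 look.py a2 scene,top tube,stop_face
```

```text
t 12.75 [468.3 262.3  41.1] saw [  3.3 242.   41.1] F [1.7 1.7 1.3]
scene tube 0.81 [228.9, 192.1, 75.4, 59.1] [-57.4 -92.1  11.1] [11.  -5.  58.9] [ 40.8 230.3  89.8]
scene stop_face 0.91 [211.6, 248.0, 26.1, 37.5] [ -18.9 -180.9   23.2] [  54.4 -164.7   53.5] [  76.2 -145.5   74.8]
scene orange cap 26 [ -6.5 218.7  43.8] [ 14.2 223.9  59.2] [ 21.7 230.9  66.8]
top tube 0.75 [208.3, 225.3, 105.5, 24.0] [-19.7 -90.2  11.7] [-2.1 60.6 63.8] [ 27.1 207.5 144.8]
top stop_face 0.84 [329.9, 216.4, 13.6, 36.1] [ -18.8 -172.4   48.1] [  37.6 -155.4   58.7] [  69.8 -140.3   79.5]
```

Emit:
step_arm:
  motion:
    - [0,0,0,-0.002,-0.01,0,-1]
    - [0,0,0,-0.003,-0.02,0,-1]
    - [0,0,0,-0.004,-0.03,0,-1]
    - [0,0,0,-0.004,-0.037,0,-1]
    - [0,0,0,-0.004,-0.04,0,-1]

```text
time: 13.55
tool_pos: [462.6, 221.1, 39.5]
ee_rot: [-0.707, 0.707, -0.021, 0.02]
force: [0.7, 1.7, -0.3]
gripper_width: 0.3
```

Emit:
step_arm:
  motion:
    - [0,0,0,0,-0.001,0,-1]
    - [0,0,0,0,-0.002,0,-1]
    - [0,0,0,0,-0.003,0,-1]

```text
time: 13.85
tool_pos: [462.6, 219.1, 39.4]
ee_rot: [-0.707, 0.707, -0.02, 0.02]
force: [0.2, 0.9, 0.8]
gripper_width: 0.7
```

```bash
python3 look.py a3 scene,top tube,stop_face
```

```text
t 13.85 [462.6 219.1  39.4] saw [ -0.2 198.6  39.4] F [0.2 0.9 0.8]
scene tube 0.67 [221.0, 194.7, 75.2, 63.5] [ -58.1 -134.1   11.2] [ 11.5 -39.2  60.1] [ 20.9 185.7  67.3]
scene tube 0.5 [188.1, 338.5, 36.8, 34.6] [ 164.1 -404.6    7. ] [ 188.  -375.6   38.3] [ 200.2 -334.7   44.8]
scene stop_face 0.75 [209.1, 247.2, 32.7, 38.9] [ -26.  -181.1   16. ] [  51.  -163.2   53.1] [  75.9 -140.9   74.6]
scene orange cap 27 [ -7.2 176.4  43. ] [ 12.3 181.   61.1] [ 20.1 187.   65.8]
top tube 0.93 [223.6, 224.0, 104.9, 23.3] [ -19.2 -126.8   49.5] [-2.8 13.2 64.2] [ 19.  157.3  72.7]
top stop_face 0.75 [326.9, 215.5, 18.5, 37.6] [ -24.8 -177.8   14.3] [  34.9 -154.1   56.9] [  75.6 -139.6   78.5]
top stop_face 0.66 [255.6, 155.2, 10.5, 54.9] [74.4 62.4 54.6] [162.6  72.  137.2] [207.   82.2 163.1]
```

Emit:
step_arm:
  motion:
    - [0,0,0,0,-0.001,0,-1]
    - [0,0,0,0,-0.002,0,-1]
    - [0,0,0,0,-0.003,0,-1]

```text
time: 14.45
tool_pos: [462.8, 216.1, 39.6]
ee_rot: [0.707, -0.707, 0.02, -0.02]
force: [0.1, 1.3, 0.1]
gripper_width: 0.4
```

Emit:
step_arm:
  motion:
    - [0,0,0,0,-0.001,0,-1]
    - [0,0,0,0,-0.002,0,-1]

```text
time: 14.65
tool_pos: [462.8, 214.0, 39.6]
ee_rot: [0.707, -0.707, 0.02, -0.02]
force: [-0.9, 0.8, 0.4]
gripper_width: 0.4
```

Emit:
step_arm:
  motion:
    - [0,0,0,0,-0.0005,0,-1]
    - [0,0,0,0,-0.001,0,-1]

```text
time: 14.85
tool_pos: [462.9, 213.1, 39.6]
ee_rot: [0.707, -0.707, 0.02, -0.02]
force: [-0.3, 1.7, -0.2]
gripper_width: 0.5
```

Emit:
step_arm:
  motion:
    - [0,0,0,0,-0.001,0,-1]
    - [0,0,0,0,-0.0015,0,-1]

```text
time: 15.05
tool_pos: [462.9, 211.5, 39.6]
ee_rot: [-0.707, 0.707, -0.02, 0.02]
force: [-0.2, 1.4, 0.1]
gripper_width: 0.5
```

Emit:
step_arm:
  motion:
    - [0,0,0,0,-0.001,0,-1]
    - [0,0,0,0,-0.0015,0,-1]

```text
time: 15.25
tool_pos: [462.9, 210.7, 39.6]
ee_rot: [0.707, -0.706, 0.02, -0.02]
force: [-0.7, 6.7, -0.1]
gripper_width: 0.4
```

Run:
```python
from h import *
p,d=cams.snapshot("scene"); q,e=cams.snapshot("top"); o=observe(); print(o["tool_pos"],o["force"])
a=cv2.resize(p[220:300,180:290,::-1],None,fx=5,fy=5,interpolation=cv2.INTER_CUBIC)
b=cv2.resize(q[205:260,260:360,::-1],None,fx=5.5,fy=5.5,interpolation=cv2.INTER_CUBIC)[:400,:550]
b=cv2.copyMakeBorder(b,0,max(0,400-b.shape[0]),0,0,cv2.BORDER_CONSTANT)[:400,:250+0] if False else b
cv2.imwrite("pics/a4.png",a); cv2.imwrite("pics/a4t.png",b); print(a.shape,b.shape)
```

```text
[462.91181307 210.77551145  39.63312747] [-0.68493371  5.91700121 -1.37151386]
(400, 550, 3) (302, 550, 3)
```

View pics/a4.png

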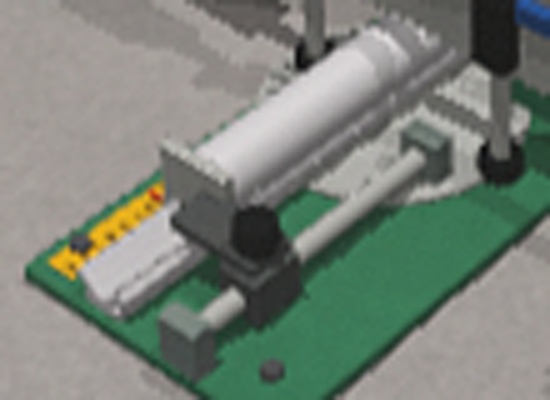

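The crop shows the tube end butted flat on the stop plate at (200,180). The push force rose from 1.4 N to about 6 N, which is well under 16 N. I'll back off and go round behind the lever.

Emit:
step_arm:
  motion:
    - [0,0,0,0.001,0.02,0,-1]
    - [0,0,0,0.0015,0.03,0.03,-1]
    - [0,0,0,0.0015,0.03,0.08,-1]
    - [0,0,0,0.0015,0.03,0.13,-1]
    - [0,0,0,0.0015,0.03,0.18,-1]

```text
time: 15.85
tool_pos: [464.1, 239.7, 221.5]
ee_rot: [-0.707, 0.707, -0.02, 0.02]
force: [1.0, -0.2, -0.1]
gripper_width: 0.6
```

Emit:
step_arm:
  motion:
    - [0,0,0,0,0,0.05,-1]
    - [0,0,0,0.04,-0.028,0.07,-1]
    - [0,0,0,0.08,-0.055,0.07,-1]
    - [0,0,0,0.12,-0.083,0.07,-1]
    - [0,0,0,0.16,-0.11,0.07,-1]

```text
time: 16.35
tool_pos: [625.8, 128.3, 289.9]
ee_rot: [-0.707, 0.707, -0.02, 0.02]
force: [1.4, 0.0, 0.4]
gripper_width: 0.2
```

Emit:
step_arm:
  motion:
    - [0,0,0,0.04,-0.027,0,-1]
    - [0,0,0,0.077,-0.053,0,-1]
    - [0,0,0,0.077,-0.053,0,-1]
    - [0,0,0,0.077,-0.053,-0.05,-1]
    - [0,0,0,0.077,-0.053,-0.09,-1]

```text
time: 16.85
tool_pos: [701.1, 76.8, 198.1]
ee_rot: [-0.707, 0.707, -0.02, 0.02]
force: [0.8, 0.1, 0.5]
gripper_width: 0.3
```

```bash
python3 look.py a5 scene,top tube,stop_face; python3 lever.py scene s2
```

```text
t 16.85 [701.1  76.8 198.1] saw [245.5  69.  198.1] F [0.8 0.1 0.5]
scene tube 0.64 [220.8, 200.7, 77.5, 55.1] [ -12.3 -135.4   34.6] [ 12.3 -47.8  60.3] [ 21.4 174.4  68.1]
scene stop_face 0.96 [212.3, 247.8, 26.0, 38.9] [ -23.9 -180.6   16.9] [  51.  -162.7   53.4] [  76.5 -143.5   74.8]
scene orange cap 28 [-10.4 167.5  45. ] [ 10.3 172.9  61.2] [ 20.4 177.5  67.3]
top tube 0.7 [188.1, 118.0, 174.7, 187.6] [ -55.5 -217.8    5.7] [ 55.4 -71.7  15.1] [238.2 283.2 149.6]
top tube 0.57 [219.0, 231.3, 110.1, 17.5] [ -19.4 -138.1   48.1] [ -0.7 -75.9  63.9] [19.9 -5.5 73. ]
top stop_face 0.56 [332.7, 215.3, 10.6, 23.7] [   9.  -169.9   37.7] [  41.1 -155.3   57. ] [  69.8 -142.8   79.3]
top orange cap 25 [-11.3 173.8  54.9] [ -1.  177.   64.5] [ 18.  180.   70.2]
17.15 [702.6  77.4 203.2] [-0.2  0.4  0.1]
red 154 [[147.7  58.9 122.4]
 [181.5  62.8 142.7]
 [209.   73.6 159.2]]
angle pca 1.0803078880050228 from pivot 1.011615888528846
```

Emit:
step_arm:
  motion:
    - [0,0,0,0,0,-0.045,-1]
    - [0,0,0,0,0,-0.08,-1]
    - [0,0,0,0,0,-0.088,-1]
    - [0,0,0,-0.01,0.0005,-0.088,-1]
    - [0,0,0,-0.02,0.001,-0.088,-1]

```text
time: 17.7
tool_pos: [684.0, 78.0, 114.6]
ee_rot: [0.707, -0.707, 0.017, -0.023]
force: [21.1, -1.1, 9.0]
gripper_width: 0.7
```

Emit:
step_arm:
  motion:
    - [0,0,0,-0.007,0.0005,0.012,-1]
    - [0,0,0,-0.0155,0.001,0.025,-1]
    - [0,0,0,-0.028,0.0015,0.037,-1]
    - [0,0,0,-0.041,0.002,0.047,-1]
    - [0,0,0,-0.041,0.002,0.047,-1]

```text
time: 18.2
tool_pos: [641.2, 80.4, 163.2]
ee_rot: [0.707, -0.707, 0.018, -0.022]
force: [0.3, 0.2, -0.1]
gripper_width: 0.4
```

Emit:
step_arm:
  motion:
    - [0,0,0,-0.013,0.0007,0.006,-1]
    - [0,0,0,-0.027,0.0014,0.012,-1]
    - [0,0,0,-0.038,0.002,0.014,-1]
    - [0,0,0,-0.046,0.0024,0.016,-1]
    - [0,0,0,-0.046,0.0024,0.016,-1]

```text
time: 18.7
tool_pos: [594.3, 82.6, 175.6]
ee_rot: [0.707, -0.707, 0.02, -0.02]
force: [1.0, -0.2, 0.3]
gripper_width: 0.0
```

```bash
python3 lever.py scene s3
```

```text
18.7 [594.3  82.6 175.6] [ 1.  -0.2  0.3]
red 124 [[102.1  59.  146.5]
 [112.4  62.1 175.1]
 [119.1  71.5 211.4]]
angle pca -0.05108133207020932 from pivot 0.05946683572036682
```

Emit:
step_arm:
  motion:
    - [0,0,0,-0.003,0,0,-1]
    - [0,0,0,-0.005,0,0,-1]
    - [0,0,0,-0.005,0,0,-1]

```text
time: 19.05
tool_pos: [590.1, 82.5, 174.5]
ee_rot: [0.707, -0.707, 0.02, -0.021]
force: [3.5, 0.7, -0.7]
gripper_width: 0.3
```

Emit:
step_arm:
  motion:
    - [0,0,0,-0.002,0,0,-1]
    - [0,0,0,-0.004,0,0,-1]
    - [0,0,0,-0.004,0,0,-1]

```text
time: 19.35
tool_pos: [589.8, 82.5, 174.9]
ee_rot: [0.707, -0.707, 0.017, -0.024]
force: [18.6, 1.7, -7.5]
gripper_width: 0.4
```

The lever is against its end stop: 19 N with no further travel. I'll retreat and verify.

Emit:
step_arm:
  motion:
    - [0,0,0,0.02,0,0,-1]
    - [0,0,0,0.04,0,0.02,-1]
    - [0,0,0,0.05,0,0.07,-1]
    - [0,0,0,0.05,0,0.12,-1]
    - [0,0,0,0.05,0.03,0.14,-1]

```text
time: 19.85
tool_pos: [636.6, 109.8, 319.3]
ee_rot: [-0.706, 0.707, -0.02, 0.023]
force: [0.7, 0.3, -0.5]
gripper_width: 0.7
```

Emit:
step_arm:
  motion:
    - [0,0,0,0,0.05,0,-1]
    - [0,0,0,-0.02,0.09,0,-1]
    - [0,0,0,-0.05,0.13,0,-1]
    - [0,0,0,-0.08,0.17,0,-1]
    - [0,0,0,-0.08,0.17,0,-1]

```text
time: 20.35
tool_pos: [551.2, 287.4, 314.6]
ee_rot: [0.707, -0.707, 0.019, -0.016]
force: [0.8, 0.9, 0.7]
gripper_width: 0.4
```

```bash
python3 lever.py scene s4; python3 look.py a6 top,scene tube,stop_face,cut_piece
python3 - <<'E'
import cv2,numpy as np
a=cv2.imread("pics/a6_scene.png"); t=cv2.imread("pics/a6_top.png")
cv2.imwrite("pics/fin.png",np.hstack([cv2.resize(a[160:360,90:350],None,fx=1.5,fy=1.5),cv2.resize(t[130:330,200:460],None,fx=1.5,fy=1.5)]))
E
```

```text
20.35 [551.2 287.4 314.6] [0.8 0.9 0.7]
red 159 [[100.4  58.6 147. ]
 [111.3  62.9 184.3]
 [117.   73.3 213.1]]
angle pca -0.024262845982857467 from pivot 0.036625614540754504
t 20.4 [553.1 285.  314.5] saw [ 86.8 269.1 314.5] F [ 0.8 -0.2  0.4]
top tube 0.69 [222.5, 229.0, 109.3, 17.9] [ -19.1 -135.6   49.5] [-2.3 19.  64.3] [ 19.1 174.4  72.9]
top stop_face 0.68 [327.9, 215.9, 14.8, 38.3] [ -24.9 -178.    31.6] [  36.3 -155.5   57.2] [  73.  -140.3   79.5]
top cut_piece 0.87 [236.5, 140.6, 27.8, 21.7] [224.8  72.7  14.9] [254.8 105.9  37.7] [288.1 139.   45.9]
top cut_piece 0.68 [277.6, 157.0, 22.9, 25.6] [176.8 -36.9  18.3] [217.3 -13.2  37.2] [247.6  19.7  47.1]
top orange cap 57 [-18.6 168.5  53.5] [ -1.1 174.2  64.4] [ 18.  179.7  70.6]
scene tube 0.6 [222.9, 198.8, 72.5, 57.6] [ -14.2 -134.    30.5] [ 12.1 -43.2  60.2] [ 21.2 176.1  67.5]
scene stop_face 0.77 [209.7, 245.4, 30.0, 42.3] [ -39.9 -181.    13. ] [  47.4 -162.4   53.1] [  76.9 -142.1   74.1]
scene stop_face 0.68 [188.3, 336.6, 33.3, 36.2] [ 165.5 -404.6    3.6] [ 188.8 -374.3   38.2] [ 200.4 -334.7   45.3]
scene cut_piece 0.96 [187.2, 337.9, 35.7, 35.6] [ 165.1 -404.6    2.4] [ 189.4 -373.3   38. ] [ 200.4 -332.7   45.3]
scene cut_piece 0.77 [298.7, 258.9, 24.2, 29.4] [173.  -39.6  -2.2] [219.8 -17.2  32.6] [249.4  33.6  40.9]
scene orange cap 27 [-12.9 166.   41.2] [  9.5 174.2  61.2] [ 20.4 185.7  67. ]
```

View pics/fin.png

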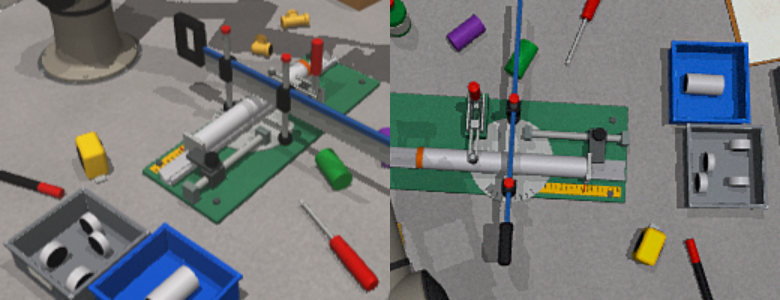

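```bash
python3 -c "
from station import ticket; print(ticket.sign_off())"
```

```text
the job is handed in; nothing more can be done
None
```

The saw is set for the next cut, and I handed the job in at about 20.5 s of the 72 s allowed. I did everything in the order asked:

1. **Clamp opened:** I pushed the lever back to its end stop. The cameras put it at about 1.05 rad.
2. **Cut piece binned:** I gripped it across from above and set it down in the blue bin.
3. **Tube slid to the stop:** I pushed on the end cap and crept the last few millimetres. The force rose from about 1.4 N to 6–7 N on contact, well below the stop's 16 N slip limit.
4. **Clamp locked:** I pushed the lever upright until it met its end stop, at about 19 N with no further travel.

**Last checks:**
- **Lever:** it measured between -0.02 and +0.04 rad, which is upright within measuring error.
- **Tube:** it spans about -138 to +180 mm along the bed. That is butted on the stop face at about -140 mm within camera accuracy.
- **Stop:** it stands where it was before the push.
- **Cut piece:** it lies in the blue bin.
- **Other things:** those in the final picture look undisturbed. That crop left out the deburring tool and most of the oil bottle, and I did not measure any of them.

The highest force I read at the end of a move was about 26 N at the fingertips, when the lever reached its open end. No check failed. The networks did sometimes label the green and purple tubes as the cut piece; I ignored those.

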